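# Line up the check weights on their stand by size

## Robot

A 6-joint arm with a two-finger parallel gripper is mounted at the origin on the work surface. World frame = base frame: x ahead of the robot, y to its left, z up, the work surface at z = 0. Lengths are in m, angles in rad, forces in N, time in s.
With the tool pointing down it reaches from about 0.25 to 0.8 m from the base axis. Payload 3.9 kg.
Tool frame: the origin (TCP) lies midway between the tips of the shut fingers; the grasp point (between the pads) lies 19 mm behind it; z points along the fingers, y is the line along which they close (so a half turn about z gives the same grasp; the last joint's range is limited). The gripper opens to 85 mm and grips with 20 to 120 N. Pads are 22 mm wide; open, the fingers measure 114 mm over their backs; the gripper's body (76 mm by 85 mm) begins 54 mm behind the grasp point. The pads swing forward as they close: fully open they stand 13 mm farther back than shut.
Start: joints at [1.112, 0.26, -0.138, 1.173, 0, 1.571], TCP at [0.233, 0.471, 0.231] pointing down, gripper open.
Joint ranges: [-2.78, 2.78], [-0.83, 1.72], [-1.28, 1.37], [-1.9, 2.12], [-1.57, 1.48], [-3.14, 3.14]. Speed limits (rad/s): [2.57, 2.57, 3.14, 3.14, 3.14, 3.14].

## Interface

Orientations are given as a rotation vector (axis times angle).
In Python, from station import bot gives the robot as it stands.
- The arm moves only by the tool send_rows, never from a script. Its argument "deltas" is a list of rows, each a list of 3 entries, a list of its own where there are three numbers: the shift along the tool's x, y, z in m, then the turn, a rotation vector about the tool's x, y, z in degrees, then the closure in counts, from 0 (fully open) to 255 (shut). In form: [[[x, y, z], [rx, ry, rz], claw], ...]. A call has 1 to 8 rows; each row is the pose to reach, as a shift and turn from the pose commanded when the call began, along the tool's axes at that moment; what a row does not reach only later rows make up. A row lasts 1/8 s, in which the tool goes at most 62.5 mm and 10.7 degrees, less where a joint would pass 70% of its speed; a pose out of reach is approached as far as the arm can. A call with a gripper value outside its range is refused whole. The fingers move at their own pace and stop on an object; "grip_force" is the grip in N (left out, the last holds). Time passes only in rows, so rows that repeat a pose let the fingers close. It gives the time, the measured TCP pose, the force, the opening and the grip force at its end, in the units of the state.
- bot.get_state(): the state, without advancing time (a new reading comes with each control period).
- bot.read_camera(name): name is "scene" or "side" or "wrist"; returns the picture (420x560x3 uint8, red, green, blue); there is no depth.
- bot.camera_info(name): a dict with "intrinsics" (3x3 intrinsics, pixels), "dist" ([k1, k2, p1, p2, k3] as OpenCV has them; the pictures are not rectified), "R" (3x3) and "t" (3): a world point X has camera coordinates R X + t. Camera axes: x right, y down, z forward; pixel columns grow to the right and rows downward; lengths in m; the calibration is good to about 2 mm. A picture is of the moment at which its call begins: read the wrist's pose just before it. camera_info takes no time and is no camera call; for the wrist camera it gives the pose at the moment of the call.
- bot.finish_job(): hands the job in; it is judged then, once.
The state is a dict: "clock": time; "joint_positions": joint angles; "qd": joint speeds; "joint_torque": joint torques, N m; "ee_pos": TCP position; "ee_rot": TCP orientation; "contact_force": force on the tool from outside, world axes, zero at the start; "torque": the same for the moment, N m; "gripper_width": opening from 0.0 (shut) to 1.0 (fully open); "gripper_force": force on a finger pad.
Only numpy, scipy, OpenCV 4.12 (cv2) and the standard library are available. Lean on these libraries where they do the work, as an engineer would, in place of code of your own. Each camera call takes 0.05 s, during which the arm holds its last target. There are 200 camera calls.

## Task

Put the four steel knob weights away on the white weight stand in order of size, one upright on the middle of each round mark, with the largest next to the red end block and getting smaller towards the grey end block. Set each one down gently rather than dropping it, and leave the screwdriver, the brass coupling and the yellow plug where they lie.

Things in the scene. Friction and masses are not known exactly. Their poses are not given: they have to be found in the camera images.
- weight_a_center (a point): largest of four upright steel knob weights: a round body 46 mm across and 48 mm high with a narrower knob on top, 70 mm high in all, 750 g (give or take 20 %). This point is on its axis, half-way up (35 mm above its foot), which is on the body. It stands on the bench at the start. z is its axis.
- weight_b_center (a point): second largest of four upright steel knob weights: a round body 38 mm across and 41 mm high with a narrower knob on top, 60 mm high in all, 440 g (give or take 20 %). This point is on its axis, half-way up (30 mm above its foot), which is on the body. It stands on the bench at the start. z is its axis.
- weight_c_center (a point): third largest of four upright steel knob weights: a round body 30 mm across and 35 mm high with a narrower knob on top, 51 mm high in all, 230 g (give or take 20 %). This point is on its axis, half-way up (25.5 mm above its foot), which is on the body. It stands on the bench at the start. z is its axis.
- weight_d_center (a point): smallest of four upright steel knob weights: a round body 23 mm across and 30 mm high with a narrower knob on top, 44 mm high in all, 110 g (give or take 20 %). This point is on its axis, half-way up (22 mm above its foot), which is on the body. It stands on the bench at the start. z is its axis.
- stand: fixed white weight stand, a flat slab 90 mm (its x) by 400 mm (its y) by 15 mm high; origin at the centre of its underside, on the bench. On its top, in one row along its y axis at y = -112.5, -37.5, +37.5 and +112.5 mm (x = 0), are four flat marks: blue rings 58 mm across with a centre dot. It may be turned a little on the bench.
- red_end: fixed red end block, 70 x 24 mm and 20 mm high, standing on the stand at one end of the row (which end changes), centred 70 mm beyond the last mark. Origin at the centre of its underside. It shows the end where the largest weight belongs; seen from it, the four marks lie 70, 145, 220 and 295 mm away along the row.
- grey_end: fixed grey end block, the same shape as the red one, at the other end of the row: the smallest weight belongs beside it. Origin at the centre of its underside.
- driver: loose screwdriver with an orange handle, 140 mm long, lying on the bench roughly along x. To be left where it is. Origin at the middle of its length, on the bench.
- coupling: loose brass coupling, stepped cylinder 25 mm across and 24 mm high, standing on the bench. To be left where it is. Origin at the centre of its underside.
- connector: loose small yellow plug with two flat metal pins, 39 x 16 x 13 mm, lying on the bench. To be left where it is. Origin at its underside, near its middle.
There are look-alikes about, which are no part of the job. What is shaped like the part that bears weight_d_center but black or brown is not meant.

How it is judged:
At the end, for the whole second after the job is handed in: Each weight stands upright (within 0.1 rad) on the stand at its own mark, largest to smallest from the red block to the grey block: within 12 mm of the mark along the row and 12 mm across it, foot on the stand (height within 5 mm), at rest and released (horizontal distance between weight_a_center and red_end between 0.058 and 0.082 m and x of weight_a_center in the frame of stand between -0.012 and 0.012 m and height (world z) of weight_a_center between 0.045 and 0.055 m and angle between each of weight_a_center, weight_b_center, weight_c_center, weight_d_center's own z axis and vertical below 0.1 rad and linear speed of each of weight_a, weight_b, weight_c, weight_d below 0.02 m/s and contact force between each of weight_a, weight_b, weight_c, weight_d and the fingers below 0.05 N and horizontal distance between weight_b_center and red_end between 0.133 and 0.157 m and x of weight_b_center in the frame of stand between -0.012 and 0.012 m and height (world z) of weight_b_center between 0.04 and 0.05 m and horizontal distance between weight_c_center and red_end between 0.208 and 0.232 m and x of weight_c_center in the frame of stand between -0.012 and 0.012 m and height (world z) of weight_c_center between 0.0355 and 0.0455 m and horizontal distance between weight_d_center and red_end between 0.283 and 0.307 m and x of weight_d_center in the frame of stand between -0.012 and 0.012 m and height (world z) of weight_d_center between 0.032 and 0.042 m); the robot touches nothing.
It fails at once if the screwdriver, the brass coupling or the yellow plug is shifted by more than 25 mm (distance of any of driver, coupling, connector from where it was at the start of the episode above 0.025 m).
It fails at once if a weight is dropped (moves faster than 0.7 m/s, a fall of about 25 mm, with no finger on it) ((linear speed of weight_a above 0.7 m/s and contact force between weight_a and the fingers below 0.05 N) or (linear speed of weight_b above 0.7 m/s and contact force between weight_b and the fingers below 0.05 N) or (linear speed of weight_c above 0.7 m/s and contact force between weight_c and the fingers below 0.05 N) or (linear speed of weight_d above 0.7 m/s and contact force between weight_d and the fingers below 0.05 N)).
It also fails if it takes over 115 s, if anything falls off the work surface, if the arm or the gripper's body presses on something with over 40 N, if the wrist force passes 120 N, or if a joint passes its speed limit or range.

## Working session

There is one attempt and no reset: what is moved stays moved. The work goes in short steps, Python scripts to look and compute and a tool call to move; the robot and the scene stay as the last step left them, time stands still between calls to the robot, and variables do not carry over. Pictures are saved under pics/ and viewed, at most 14 in all, crops included, and the job is handed in when it is done.

Besides the shell and the picture viewer there is one more tool, called after "Emit:" as name(argument=value, ...), one argument or row to a line, values as JSON. send_rows: Moves the arm, as the interface text tells. Its arguments: {"type":"object","properties":{"deltas":{"type":"array","items":{"type":"array"}},"grip_force":{"type":"number"}},"required":["deltas"]}

```bash
ls; mkdir -p pics; python3 - <<'E'
from station import bot
import cv2,numpy as np
print(bot.get_state())
for n in ["scene","side","wrist"]:
    i=bot.camera_info(n); im=bot.read_camera(n); cv2.imwrite(f"pics/{n}0.png",im[:,:,::-1]); print(n,i)
E
```

```text
pics
{'clock': 0.0, 'joint_positions': array([ 1.11199743e+00,  2.60670691e-01, -1.39396261e-01,  1.17267289e+00,
       -1.29459231e-05,  1.57075161e+00]), 'qd': array([ 0.00021569, -0.00150902, -0.00125155, -0.00019925,  0.00044896,
        0.00187394]), 'joint_torque': array([-9.71765712e-05, -4.05676281e+01,  2.53924298e+01,  1.87090557e-02,
       -1.61773487e-04, -1.09589148e-06]), 'ee_pos': array([0.23220876, 0.4700929 , 0.23046159]), 'ee_rot': array([-7.14209007e-01, -3.05888924e+00,  2.97709916e-03]), 'contact_force': array([ 0.28694376, -0.50409571,  0.1566426 ]), 'torque': array([-0.00317174, -0.05058672,  0.017204  ]), 'gripper_force': 0.0, 'gripper_width': 0.9970606120705884}
scene {'intrinsics': array([[442.090074  ,   0.        , 279.28420324],
       [  0.        , 442.090074  , 206.04388579],
       [  0.        ,   0.        ,   1.        ]]), 'dist': array([-0.07592802,  0.        ,  0.        ,  0.        ,  0.        ]), 'R': array([[-0.65076713,  0.75924134, -0.00739783],
       [ 0.63463337,  0.53856169, -0.55424886],
       [-0.41682446, -0.36538185, -0.832318
[... 279 characters left out ...]
        ,  0.        ,  0.        ]), 'R': array([[-0.9993512 , -0.03571827,  0.00462437],
       [-0.02121513,  0.48002917, -0.87699596],
       [ 0.02910494, -0.87652507, -0.48047549]]), 't': array([0.53930487, 0.06485999, 0.92917271])}
wrist {'intrinsics': array([[322.06088089,   0.        , 279.18078637],
       [  0.        , 322.06088089, 213.95422349],
       [  0.        ,   0.        ,   1.        ]]), 'dist': array([-0.03578281,  0.        ,  0.        ,  0.        ,  0.        ]), 'R': array([[ 0.4437043 ,  0.89617101, -0.0020066 ],
       [ 0.84827739, -0.41926733,  0.32348163],
       [ 0.28905356, -0.14523234, -0.94623232]]), 't': array([-0.52289168, -0.04207536,  0.38208734])}
```

View pics/scene0.png

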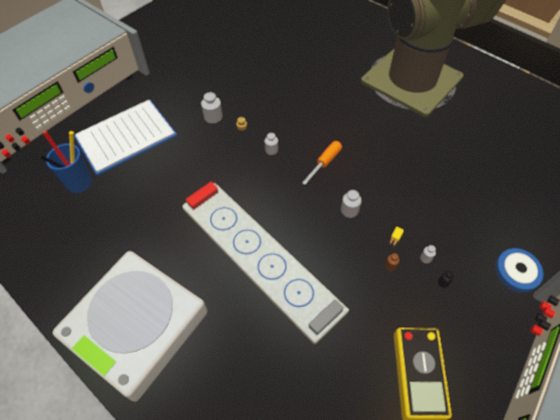

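View pics/side0.png

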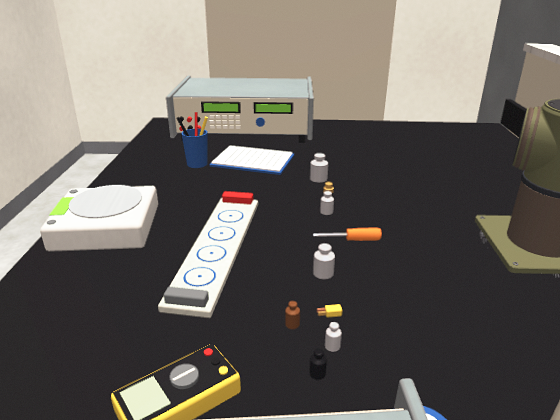

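Scene picture: the steel weights are at (211,108), (271,144), (351,204) and (429,254). The coupling is at (241,124), the driver at (322,163) and the plug at (397,235). The brown look-alike is at (393,261) and the black one at (446,278). The stand's red end is at (202,195) and its grey end at (326,318). The candidates for D are 429,254 (steel), 393,261 (brown) and 446,278 (black). The steel one fits the description; I'll confirm it in a crop and measure it.

```bash
cat > h.py <<'E'
import cv2,numpy as np
from station import bot
def ray(n,uv,info=None):
    i=info or bot.camera_info(n)
    p=cv2.undistortPoints(np.array(uv,float).reshape(-1,1,2),i["intrinsics"],i["dist"]).reshape(-1,2)
    R=i["R"]; return -R.T@i["t"], np.c_[p,np.ones(len(p))]@R
def plane(n,uv,z,info=None):
    C,d=ray(n,uv,info); return C+d*((z-C[2])/d[:,2])[:,None]
def tri(uv1,uv2):
    A=np.zeros((3,3));b=np.zeros(3)
    for n,uv in(("scene",uv1),("side",uv2)):
        C,d=ray(n,[uv]);d=d[0]/np.linalg.norm(d[0]);P=np.eye(3)-np.outer(d,d);A+=P;b+=P@C
    X=np.linalg.solve(A,b);return X
def proj(n,X,info=None):
    i=info or bot.camera_info(n);return cv2.projectPoints(np.array(X,float).reshape(-1,1,3),cv2.Rodrigues(i["R"])[0],i["t"],i["intrinsics"],i["dist"])[0].reshape(-1,2)
def blob(im,mask,uv):
    n,l,s,c=cv2.connectedComponentsWithStats(mask.astype(np.uint8))
    k=1+np.argmin(np.linalg.norm(c[1:]-uv,axis=1)+1e3*(s[1:,4]<40)); return c[k],s[k],l==k
E
python3 - <<'E'
from h import *
S={n:cv2.imread(f"pics/{n}0.png") for n in("scene","side")}
pts={"far":((211,108),(319,168)),"mid":((271,144),(327,204)),"near":((351,204),(324,262)),"small":((429,254),(333,337))}
for k,(u,v) in pts.items():
    c=[]
    for n,uv in(("scene",u),("side",v)):
        hsv=cv2.cvtColor(S[n],cv2.COLOR_BGR2HSV).astype(int)
        m=(hsv[...,2]>60)&(hsv[...,1]<70)
        cc,s,_=blob(S[n],m,uv); c.append(cc); print(k,n,cc.round(1),s)
    X=tri(*c)
    print(k,X.round(4),"res",[np.round(proj(n,X)[0]-cc,1) for n,cc in zip(("scene","side"),c)])
    C=ray("side",[v])[0]; print("  width side mm",s[2]/454*np.linalg.norm(C-X)*1e3,"foot side",plane("side",[c[1]*[1,0]+[0,s[1]+s[3]-1]],0)[0].round(4))
for n,uvr,uvg in(("scene",(202,195),(326,318)),("side",(238,198),(187,297))):
    hsv=cv2.cvtColor(S[n],cv2.COLOR_BGR2HSV).astype(int)
    for h,lo in(("blue",None),):
        m=((abs(hsv[...,0]-110)<18)&(hsv[...,1]>50)&(hsv[...,2]>70)).astype(np.uint8)
        cs,hier=cv2.findContours(m,cv2.RETR_EXTERNAL,cv2.CHAIN_APPROX_NONE)
        for q in cs:
            if len(q)>30:
                x,y,w,hh=cv2.boundingRect(q)
                e=cv2.fitEllipse(q); print(n,np.round(e[0],1),np.round(e[1],1),plane(n,[e[0]],.015)[0].round(4))
    m=(abs((hsv[...,0]+90)%180-90)<8)&(hsv[...,1]>150)&(hsv[...,2]>80)
    cc,s,_=blob(S[n],m,uvr);print("red",cc,plane(n,[cc],.03)[0].round(4))
a=cv2.resize(S["scene"][225:295,375:465],None,fx=5,fy=5,interpolation=2);b=cv2.resize(S["side"][290:385,270:360],None,fx=3.9,fy=3.68,interpolation=2)
cv2.imwrite("pics/crop1.png",np.hstack([a[:350],b[:350]]))
E
```

```text
far scene [211.2 107.7] [200  91  23  33 569]
far side [318.7 168. ] [310 152  19  31 482]
far [ 0.4468 -0.3091  0.0299] res [array([ 0.1, -0.3]), array([-0.2,  0.2])]
  width side mm 50.603839771905925 foot side [ 0.4458 -0.2866  0.    ]
mid scene [270.9 143.5] [263 132  16  24 293]
mid side [326.6 203.2] [320 191  14  24 295]
mid [ 0.4355 -0.1238  0.0218] res [array([ 0. , -0.1]), array([-0.1,  0.1])]
  width side mm 32.250786015565076 foot side [ 0.4348 -0.1123  0.    ]
near scene [350.7 203.4] [340 189  22  30 499]
near side [323.6 261.6] [313 243  22  37 685]
near [0.4548 0.116  0.0253] res [array([ 0.1, -0.2]), array([-0.2,  0.2])]
  width side mm 40.56980653555571 foot side [0.454  0.1342 0.    ]
small scene [428.1 253.6] [420 244  17  20 243]
small side [332.8 337. ] [324 322  18  30 431]
small [0.4497 0.3015 0.0192] res [array([ 0. , -0.1]), array([-0.1,  0.1])]
  width side mm 27.670851386237004 foot side [0.4488 0.3106 0.    ]
scene [298.5 292.6] [27.3 29.3] [0.6774 0.1563 0.015 ]
scene [271.6 266.1] [25.1 27.6] [0.6686 0.0816 0.015 ]
scene [519.1 269.5] [41.1 49.6] [0.3608 0.4597 0.015 ]
scene [246.4 241.4] [23.4 27. ] [0.6601 0.0069 0.015 ]
scene [223.2 218.3] [21.7 26. ] [ 0.6514 -0.0675  0.015 ]
scene [ 64.5 149.3] [ 9.2 19.7] [ 0.7598 -0.4935  0.015 ]
scene [114.  142.8] [ 51.5 133.6] [ 0.6699 -0.4162  0.015 ]
red [201.42288557 194.48756219] [ 0.6445 -0.1369  0.03  ]
side [433.5 413. ] [ 6.3 25.6] [0.3317 0.4264 0.015 ]
side [199.2 276.2] [18.1 31. ] [0.6764 0.1554 0.015 ]
side [211. 253.] [15.6 28.2] [0.6677 0.0809 0.015 ]
side [220.2 233.1] [13.6 28.6] [0.661 0.007 0.015]
side [219. 233.] [12.8 21.9] [0.6637 0.0066 0.015 ]
side [227.6 215.4] [12.9 29.2] [ 0.656  -0.0687  0.015 ]
side [315.6 197.6] [63.8 89.9] [ 0.4587 -0.1649  0.015 ]
side [195.1 147.7] [25.9 40.1] [ 0.8118 -0.4855  0.015 ]
red [237.16616314 196.72809668] [ 0.6416 -0.1315  0.03  ]
```

View pics/crop1.png

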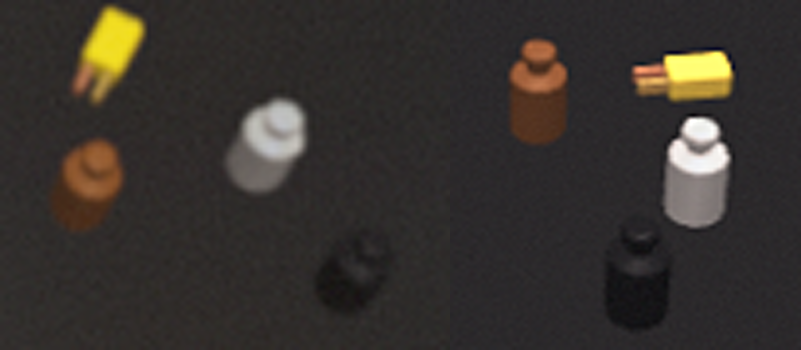

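The crop shows the steel D at scene (429,254) and side (333,337), between the yellow plug and the brown and black look-alikes. So it is the one meant.

By width, far is A, near is B, mid is C and small is D. Next I'll find the obstacles and work out the first move.

```bash
cat >> h.py <<'E'
from scipy.spatial.transform import Rotation as Ro
def go(x,y,z,yaw=0):
    """shift (m) and turn (deg) in tool axes to bring tcp to x,y,z with tool y at yaw(deg) from world x"""
    s=bot.get_state();R=Ro.from_rotvec(s["ee_rot"])
    T=Ro.from_matrix(np.array([[0,1,0],[1,0,0],[0,0,-1.]])); T=Ro.from_euler("z",yaw,degrees=True)*T
    print("t",s["clock"],"pos",s["ee_pos"].round(4),"shift",R.inv().apply(np.array([x,y,z])-s["ee_pos"]).round(4),"turn",np.degrees((R.inv()*T).as_rotvec()).round(1),"q",s["joint_positions"].round(2))
E
python3 - <<'E'
from h import *
for k,u,v,z in(("brown",(393,261),(293,315),0),("black",(446,278),(318,365),0),("plug",(397,235),(331,311),0),("coupling",(241,124),(328,187),0),("driver handle",(330,154),(365,234),0),("driver tip",(305,183),(315,235),0)):
    print(k,tri(u,v).round(3))
go(.45,.3015,.12)
E
```

```text
brown [0.509 0.257 0.02 ]
black [0.473 0.355 0.018]
plug [0.447 0.23  0.007]
coupling [ 0.427 -0.228  0.012]
driver handle [ 0.363 -0.005  0.012]
driver tip [0.467 0.003 0.012]
t 0.15 pos [0.2323 0.4702 0.2307] shift [-0.2699 -0.0547  0.1107] turn [-0.1  0.  63.7] q [ 1.11  0.26 -0.14  1.17 -0.    1.57]
```

Emit:
send_rows(
  deltas=[
    [[-0.27,-0.055,0.11],[0,0,63.7],0],
    [[-0.27,-0.055,0.11],[0,0,63.7],0],
    [[-0.27,-0.055,0.11],[0,0,63.7],0],
    [[-0.27,-0.055,0.11],[0,0,63.7],0],
    [[-0.27,-0.055,0.11],[0,0,63.7],0],
    [[-0.27,-0.055,0.11],[0,0,63.7],0],
    [[-0.27,-0.055,0.11],[0,0,63.7],0],
    [[-0.27,-0.055,0.11],[0,0,63.7],0],
  ],
  grip_force=40,
)

```text
clock: 1.15
ee_pos: [0.4499, 0.3021, 0.1214]
ee_rot: [-2.218, -2.225, 0.0]
contact_force: [0.1, -0.1, 0.9]
gripper_width: 0.997
gripper_force: 0.0
```

```bash
python3 - <<'E'
from h import *
go(.45,.3015,.004)
i=bot.camera_info("wrist"); im=bot.read_camera("wrist")[:,:,::-1].copy()
for z in(0,.03,.044): cv2.drawMarker(im,tuple(int(a) for a in proj("wrist",[.45,.3015,z],i)[0]),(0,0,255),0,10)
cv2.imwrite("pics/w1.png",im)
E
```

```text
t 1.15 pos [0.4499 0.3021 0.1214] shift [-6.000e-04  1.000e-04  1.174e-01] turn [-0.  -0.   0.2] q [ 0.59  0.36 -0.3   0.92  0.    2.16]
```

View pics/w1.png

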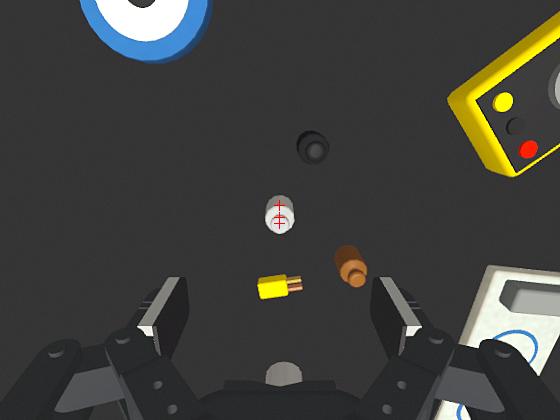

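The wrist view shows D at (280,214) under the projected marks, with the plug at (278,286), brown at (350,266) and black at (313,148), all clear of the fingers' path.

Emit:
send_rows(
  deltas=[
    [[0,0,0.05],[0,0,0],0],
    [[0,0,0.09],[0,0,0],0],
    [[0,0,0.117],[0,0,0],0],
    [[0,0,0.117],[0,0,0],0],
    [[0,0,0.117],[0,0,0],180],
    [[0,0,0.117],[0,0,0],255],
    [[0,0,0.117],[0,0,0],255],
    [[0,0,0.117],[0,0,0],255],
  ],
  grip_force=40,
)

```text
clock: 2.2
ee_pos: [0.4507, 0.3022, 0.0054]
ee_rot: [2.221, 2.222, 0.003]
contact_force: [-1.2, -0.7, 4.2]
gripper_width: 0.256
gripper_force: 39.0
```

Emit:
send_rows(
  deltas=[
    [[0,0,0],[0,0,0],255],
    [[0,0,0],[0,0,0],255],
    [[0,0,0],[0,0,0],255],
    [[0,0,0],[0,0,0],255],
  ],
)

```text
clock: 2.7
ee_pos: [0.4508, 0.3022, 0.0054]
ee_rot: [2.221, 2.222, 0.003]
contact_force: [-0.5, -1.1, 5.7]
gripper_width: 0.252
gripper_force: 39.1
```

Emit:
send_rows(
  deltas=[
    [[0,0,-0.03],[0,0,0],255],
    [[0,0,-0.07],[0,0,0],255],
    [[-0.02,0.03,-0.08],[0,0,0],255],
    [[-0.05,0.075,-0.08],[0,0,0],255],
    [[-0.08,0.125,-0.08],[0,0,0],255],
    [[-0.115,0.175,-0.08],[0,0,0],255],
    [[-0.14,0.215,-0.08],[0,0,0],255],
    [[-0.146,0.226,-0.08],[0,0,0],255],
  ],
)

```text
clock: 3.7
ee_pos: [0.6786, 0.1535, 0.0837]
ee_rot: [2.224, 2.217, 0.001]
contact_force: [-0.1, 0.1, -1.5]
gripper_width: 0.253
gripper_force: 39.6
```

```bash
python3 - <<'E'
from h import *
go(.6764,.156,.025)
i=bot.camera_info("wrist"); im=bot.read_camera("wrist")[:,:,::-1].copy()
im2=bot.read_camera("side")[:,:,::-1].copy()
cv2.imwrite("pics/w2.png",np.hstack([cv2.resize(im,(400,300)),cv2.resize(im2[150:360,60:340],(400,300))]))
E
```

```text
t 3.7 pos [0.6786 0.1535 0.0837] shift [ 0.0025 -0.0023  0.0587] turn [ 0.1  0.  -0.2] q [ 0.22  0.63  0.08  1.02 -0.    1.8 ]
```

View pics/w2.png

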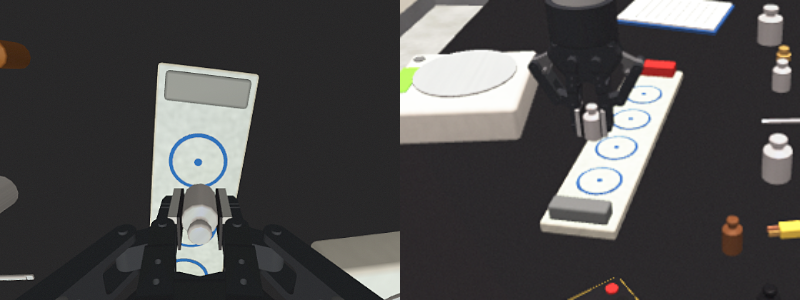

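The wrist and side views show D held upright between the pads over the stand's marks. Now I'll lower it.

Emit:
send_rows(
  deltas=[
    [[0,0,0.025],[0,0,0],255],
    [[0,0,0.045],[0,0,0],255],
    [[0,0,0.054],[0,0,0],255],
    [[0,0,0.058],[0,0,0],255],
    [[0,0,0.06],[0,0,0],255],
    [[0,0,0.06],[0,0,0],255],
  ],
)

```text
clock: 4.55
ee_pos: [0.6766, 0.1561, 0.025]
ee_rot: [2.221, 2.221, 0.001]
contact_force: [0.3, -0.2, -1.4]
gripper_width: 0.249
gripper_force: 39.6
```

Emit:
send_rows(
  deltas=[
    [[0,0,0.002],[0,0,0],255],
    [[0,0,0.003],[0,0,0],255],
    [[0,0,0.004],[0,0,0],255],
    [[0,0,0.005],[0,0,0],255],
    [[0,0,0.005],[0,0,0],255],
  ],
)

```text
clock: 5.18
ee_pos: [0.6763, 0.1558, 0.0204]
ee_rot: [2.221, 2.221, 0.001]
contact_force: [-1.9, -0.4, 5.6]
gripper_width: 0.252
gripper_force: 40.3
```

Emit:
send_rows(
  deltas=[
    [[0,0,0],[0,0,0],150],
    [[0,0,0],[0,0,0],100],
    [[0,0,0],[0,0,0],0],
    [[0,0,0],[0,0,0],0],
    [[0,0,-0.01],[0,0,0],0],
    [[0,0,-0.05],[0,0,0],0],
    [[0,0,-0.1],[0,0,0],0],
    [[0,0,-0.1],[0,0,0],0],
  ],
)

```text
clock: 6.18
ee_pos: [0.6801, 0.1568, 0.1256]
ee_rot: [2.217, 2.218, 0.015]
contact_force: [-0.8, 0.3, -0.2]
gripper_width: 0.998
gripper_force: 0.0
```

```bash
python3 - <<'E'
from h import *
go(.4548,.116,.12);go(.4548,.116,.010)
E
```

```text
t 6.175 pos [0.6801 0.1568 0.1256] shift [-0.0407 -0.2254  0.0031] turn [ 0.6 -0.1  0. ] q [ 0.23  0.6   0.14  1.09 -0.    1.8 ]
t 6.175 pos [0.6801 0.1568 0.1256] shift [-0.041  -0.2265  0.1131] turn [ 0.6 -0.1  0. ] q [ 0.23  0.6   0.14  1.09 -0.    1.8 ]
```

Emit:
send_rows(
  deltas=[
    [[-0.01,-0.055,0],[0,0,0],0],
    [[-0.02,-0.115,0],[0,0,0],0],
    [[-0.032,-0.175,0],[0,0,0],0],
    [[-0.04,-0.215,0],[0,0,0],0],
    [[-0.04,-0.2215,0],[0,0,0],0],
    [[-0.04,-0.2215,0],[0,0,0],0],
    [[-0.04,-0.2215,0.01],[0,0,0],0],
    [[-0.04,-0.2215,0.02],[0,0,0],0],
  ],
)

```text
clock: 7.18
ee_pos: [0.456, 0.1161, 0.0984]
ee_rot: [2.221, 2.221, 0.001]
contact_force: [0.6, 0.4, 0.5]
gripper_width: 0.998
gripper_force: 0.0
```

```bash
python3 - <<'E'
from h import *
S=bot.read_camera("scene");cv2.imwrite("pics/s2.png",S[:,:,::-1])
go(.4548,.116,.008)
i=bot.camera_info("wrist");im=bot.read_camera("wrist")[:,:,::-1].copy()
hsv=cv2.cvtColor(im,cv2.COLOR_BGR2HSV).astype(int)
m=(hsv[...,2]>75)&(hsv[...,1]<70)
p=proj("wrist",[.4548,.116,.0253],i)[0];c,s,_=blob(im,m,p);print(p,c,s)
E
```

```text
t 7.225 pos [0.4546 0.1157 0.0971] shift [0.0004 0.0004 0.0891] turn [-0.1  0.   0. ] q [ 0.25  0.27 -0.5   0.8  -0.    1.82]
[280.2981887  225.23973443] [279.99415964 228.10609994] [ 252  193   57   71 3082]
```

Emit:
send_rows(
  deltas=[
    [[0,0,0.045],[0,0,0],0],
    [[0,0,0.075],[0,0,0],0],
    [[0,0,0.09],[0,0,0],0],
    [[0,0,0.09],[0,0,0],0],
    [[0,0,0.09],[0,0,0],150],
    [[0,0,0.09],[0,0,0],255],
    [[0,0,0.09],[0,0,0],255],
    [[0,0,0.09],[0,0,0],255],
  ],
  grip_force=60,
)

```text
clock: 8.28
ee_pos: [0.4553, 0.116, 0.0104]
ee_rot: [2.221, 2.221, 0.002]
contact_force: [-1.0, -0.3, 5.8]
gripper_width: 0.427
gripper_force: 59.7
```

Emit:
send_rows(
  deltas=[
    [[0,0,0],[0,0,0],255],
    [[0,0,0],[0,0,0],255],
    [[0,0,0],[0,0,0],255],
  ],
)

```text
clock: 8.65
ee_pos: [0.4553, 0.116, 0.0104]
ee_rot: [2.221, 2.221, 0.002]
contact_force: [-1.0, 0.1, 6.0]
gripper_width: 0.432
gripper_force: 59.7
```

Emit:
send_rows(
  deltas=[
    [[0,0,-0.03],[0,0,0],255],
    [[0,0,-0.07],[0,0,0],255],
    [[-0.015,0.03,-0.08],[0,0,0],255],
    [[-0.04,0.075,-0.08],[0,0,0],255],
    [[-0.065,0.125,-0.08],[0,0,0],255],
    [[-0.09,0.17,-0.08],[0,0,0],255],
    [[-0.105,0.197,-0.08],[0,0,0],255],
    [[-0.109,0.2055,-0.08],[0,0,0],255],
  ],
)

```text
clock: 9.65
ee_pos: [0.6613, 0.0056, 0.0884]
ee_rot: [-2.223, -2.22, 0.001]
contact_force: [-0.7, 0.8, -4.6]
gripper_width: 0.425
gripper_force: 61.7
```

Emit:
send_rows(
  deltas=[
    [[0,0,0],[0,0,0],255],
    [[0,0,0.025],[0,0,0],255],
    [[0,0,0.045],[0,0,0],255],
    [[0,0,0.055],[0,0,0],255],
    [[0,0,0.058],[0,0,0],255],
    [[0,0,0.059],[0,0,0],255],
    [[0,0,0.059],[0,0,0],255],
  ],
)

```text
clock: 10.52
ee_pos: [0.6609, 0.0069, 0.0311]
ee_rot: [2.22, 2.221, 0.002]
contact_force: [-0.6, -0.1, -4.5]
gripper_width: 0.426
gripper_force: 61.7
```

Emit:
send_rows(
  deltas=[
    [[0,0,0.002],[0,0,0],255],
    [[0,0,0.003],[0,0,0],255],
    [[0,0,0.004],[0,0,0],255],
    [[0,0,0.005],[0,0,0],255],
    [[0,0,0.006],[0,0,0],255],
    [[0,0,0.006],[0,0,0],255],
  ],
)

```text
clock: 11.28
ee_pos: [0.6603, 0.0068, 0.0254]
ee_rot: [2.221, 2.221, 0.001]
contact_force: [-4.3, 0.2, 5.5]
gripper_width: 0.428
gripper_force: 62.6
```

Contact made; release, lift and go over C at (0.4355, -0.124).

Emit:
send_rows(
  deltas=[
    [[0,0,0],[0,0,0],120],
    [[0,0,0],[0,0,0],70],
    [[0,0,0],[0,0,0],0],
    [[0,0,0],[0,0,0],0],
    [[0,0,-0.01],[0,0,0],0],
    [[0,0,-0.05],[0,0,0],0],
    [[0,0,-0.095],[0,0,0],0],
    [[0,0,-0.1],[0,0,0],0],
  ],
)

```text
clock: 12.28
ee_pos: [0.6635, 0.0069, 0.1294]
ee_rot: [2.217, 2.217, 0.01]
contact_force: [0.1, -0.6, -0.7]
gripper_width: 0.997
gripper_force: 0.0
```

Emit:
send_rows(
  deltas=[
    [[-0.03,-0.05,0],[0,0,0],0],
    [[-0.06,-0.1,0],[0,0,0],0],
    [[-0.09,-0.15,0],[0,0,0],0],
    [[-0.12,-0.2,0],[0,0,0],0],
    [[-0.131,-0.225,0],[0,0,0],0],
    [[-0.131,-0.225,0],[0,0,0],0],
    [[-0.131,-0.225,0],[0,0,0],0],
    [[-0.131,-0.225,0.01],[0,0,0],0],
  ],
)

```text
clock: 13.28
ee_pos: [0.4375, -0.1242, 0.1146]
ee_rot: [2.218, 2.221, 0.002]
contact_force: [0.6, -0.9, 1.1]
gripper_width: 0.997
gripper_force: 0.0
```

```bash
python3 - <<'E'
from h import *
go(.4355,-.124,.007)
i=bot.camera_info("wrist");im=bot.read_camera("wrist")[:,:,::-1].copy()
hsv=cv2.cvtColor(im,cv2.COLOR_BGR2HSV).astype(int)
m=(hsv[...,2]>75)&(hsv[...,1]<70)
p=proj("wrist",[.4355,-.124,.0218],i)[0];c,s,_=blob(im,m,p);print(p,c,s)
cv2.imwrite("pics/w3.png",im)
E
```

```text
t 13.275 pos [ 0.4375 -0.1242  0.1146] shift [ 0.0002 -0.0023  0.1076] turn [0.2 0.  0.1] q [-0.28  0.23 -0.51  0.83  0.    1.29]
[276.82104302 215.72842683] [276.59581023 216.93592113] [ 256  192   41   51 1623]
```

View pics/w3.png

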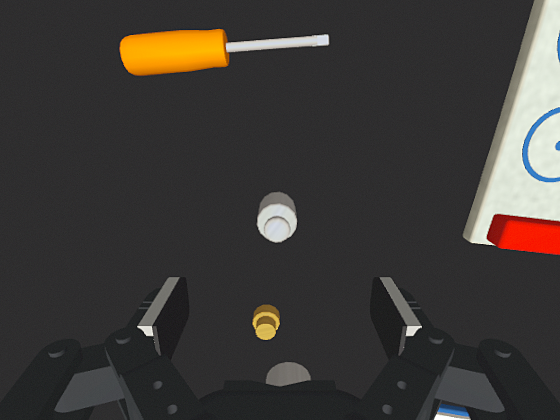

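The wrist view shows C at (277,217) as predicted. The coupling at (266,320) and the driver at (225,50) are clear of the fingers.

Emit:
send_rows(
  deltas=[
    [[0,0,0.045],[0,0,0],0],
    [[0,0,0.085],[0,0,0],0],
    [[0,0,0.106],[0,0,0],0],
    [[0,0,0.106],[0,0,0],0],
    [[0,0,0.106],[0,0,0],150],
    [[0,0,0.106],[0,0,0],255],
    [[0,0,0.106],[0,0,0],255],
    [[0,0,0.106],[0,0,0],255],
  ],
  grip_force=50,
)

```text
clock: 14.32
ee_pos: [0.436, -0.1244, 0.0094]
ee_rot: [2.22, 2.221, 0.001]
contact_force: [-0.6, -0.3, 4.9]
gripper_width: 0.333
gripper_force: 49.1
```

Emit:
send_rows(
  deltas=[
    [[0,0,0],[0,0,0],255],
    [[0,0,0],[0,0,0],255],
    [[0,0,0],[0,0,0],255],
  ],
)

```text
clock: 14.7
ee_pos: [0.436, -0.1244, 0.0094]
ee_rot: [2.22, 2.22, 0.001]
contact_force: [-0.8, 0.0, 4.7]
gripper_width: 0.334
gripper_force: 49.1
```

Emit:
send_rows(
  deltas=[
    [[0,0,-0.035],[0,0,0],255],
    [[0,0,-0.08],[0,0,0],255],
    [[0.03,0.015,-0.095],[0,0,0],255],
    [[0.08,0.03,-0.095],[0,0,0],255],
    [[0.13,0.06,-0.095],[0,0,0],255],
    [[0.175,0.1,-0.095],[0,0,0],255],
    [[0.2,0.15,-0.095],[0,0,0],255],
    [[0.2055,0.195,-0.095],[0,0,0],255],
  ],
)

```text
clock: 15.7
ee_pos: [0.6315, 0.0837, 0.1033]
ee_rot: [-2.218, -2.225, -0.001]
contact_force: [0.3, -0.5, -2.0]
gripper_width: 0.331
gripper_force: 50.3
```

Emit:
send_rows(
  deltas=[
    [[0,0.025,0],[0,0,0],255],
    [[0,0.0375,0],[0,0,0],255],
    [[0,0.0375,0.03],[0,0,0],255],
    [[0,0.0375,0.055],[0,0,0],255],
    [[0,0.0375,0.068],[0,0,0],255],
    [[0,0.0375,0.073],[0,0,0],255],
    [[0,0.0375,0.074],[0,0,0],255],
    [[0,0.0375,0.074],[0,0,0],255],
  ],
)

```text
clock: 16.7
ee_pos: [0.6685, 0.0815, 0.0303]
ee_rot: [2.22, 2.221, 0.002]
contact_force: [0.4, 1.2, -2.3]
gripper_width: 0.329
gripper_force: 50.3
```

Contact is expected at about 0.0244.

Emit:
send_rows(
  deltas=[
    [[0,0,0.002],[0,0,0],255],
    [[0,0,0.003],[0,0,0],255],
    [[0,0,0.004],[0,0,0],255],
    [[0,0,0.005],[0,0,0],255],
    [[0,0,0.0065],[0,0,0],255],
    [[0,0,0.0065],[0,0,0],255],
  ],
)

```text
clock: 17.45
ee_pos: [0.6678, 0.0813, 0.0244]
ee_rot: [2.221, 2.221, 0.001]
contact_force: [-2.9, 0.2, 6.6]
gripper_width: 0.335
gripper_force: 51.3
```

Emit:
send_rows(
  deltas=[
    [[0,0,0],[0,0,0],130],
    [[0,0,0],[0,0,0],80],
    [[0,0,0],[0,0,0],0],
    [[0,0,0],[0,0,0],0],
    [[0,0,-0.01],[0,0,0],0],
    [[0,0,-0.05],[0,0,0],0],
    [[0,0,-0.095],[0,0,0],0],
    [[0,0,-0.1],[0,0,0],0],
  ],
)

```text
clock: 18.45
ee_pos: [0.6709, 0.0818, 0.128]
ee_rot: [2.217, 2.218, 0.011]
contact_force: [0.0, 0.5, 0.6]
gripper_width: 0.997
gripper_force: 0.0
```

Emit:
send_rows(
  deltas=[
    [[-0.02,-0.055,0],[0,0,0],0],
    [[-0.06,-0.1,0],[0,0,0],0],
    [[-0.11,-0.135,0],[0,0,0],0],
    [[-0.16,-0.16,0],[0,0,0],0],
    [[-0.21,-0.18,0],[0,0,0],0],
    [[-0.26,-0.2,0],[0,0,0],0],
    [[-0.31,-0.21,0],[0,0,0],0],
    [[-0.36,-0.221,0],[0,0,0],0],
  ],
)

```text
clock: 19.45
ee_pos: [0.446, -0.2801, 0.1227]
ee_rot: [-2.221, -2.222, -0.0]
contact_force: [-0.1, -0.0, -0.3]
gripper_width: 1.003
gripper_force: 0.0
```

Emit:
send_rows(
  deltas=[
    [[-0.03,0,0],[0,0,0],0],
    [[-0.03,0,0],[0,0,0],0],
    [[-0.03,0,0],[0,0,0],0],
    [[-0.03,0,0],[0,0,0],0],
  ],
)

```text
clock: 19.95
ee_pos: [0.4467, -0.3074, 0.1226]
ee_rot: [-2.219, -2.223, -0.0]
contact_force: [0.5, -0.2, 0.0]
gripper_width: 0.995
gripper_force: 0.0
```

```bash
python3 - <<'E'
from h import *
go(.4468,-.3091,.012)
i=bot.camera_info("wrist");im=bot.read_camera("wrist")[:,:,::-1].copy()
hsv=cv2.cvtColor(im,cv2.COLOR_BGR2HSV).astype(int)
m=(hsv[...,2]>75)&(hsv[...,1]<70)
p=proj("wrist",[.4468,-.3091,.0299],i)[0];c,s,_=blob(im,m,p);print(p,c,s)
E
```

```text
t 19.95 pos [ 0.4467 -0.3074  0.1226] shift [-0.0018  0.0002  0.1106] turn [-0.  -0.   0.1] q [-0.6   0.36 -0.29  0.92  0.    0.97]
[279.95777366 218.16626756] [279.67070151 220.20440165] [ 248  183   64   75 3635]
```

Emit:
send_rows(
  deltas=[
    [[0,0,0.045],[0,0,0],0],
    [[0,0,0.085],[0,0,0],0],
    [[0,0,0.109],[0,0,0],0],
    [[0,0,0.109],[0,0,0],0],
    [[0,0,0.109],[0,0,0],120],
    [[0,0,0.109],[0,0,0],255],
    [[0,0,0.109],[0,0,0],255],
    [[0,0,0.109],[0,0,0],255],
  ],
  grip_force=80,
)

```text
clock: 21.0
ee_pos: [0.4476, -0.3094, 0.0157]
ee_rot: [2.219, 2.22, 0.0]
contact_force: [-2.3, 0.8, 6.7]
gripper_width: 0.517
gripper_force: 81.2
```

Emit:
send_rows(
  deltas=[
    [[0,0,0],[0,0,0],255],
    [[0,0,0],[0,0,0],255],
    [[0,0,0],[0,0,0],255],
  ],
)

```text
clock: 21.38
ee_pos: [0.4476, -0.3094, 0.0157]
ee_rot: [2.219, 2.22, 0.0]
contact_force: [-0.8, 0.7, 6.1]
gripper_width: 0.515
gripper_force: 81.2
```

Emit:
send_rows(
  deltas=[
    [[0,0,-0.03],[0,0,0],255],
    [[0,0,-0.07],[0,0,0],255],
    [[0.025,0.02,-0.085],[0,0,0],255],
    [[0.065,0.06,-0.085],[0,0,0],255],
    [[0.105,0.1,-0.085],[0,0,0],255],
    [[0.15,0.14,-0.085],[0,0,0],255],
    [[0.195,0.175,-0.085],[0,0,0],255],
    [[0.225,0.195,-0.085],[0,0,0],255],
  ],
)

```text
clock: 22.38
ee_pos: [0.6427, -0.0811, 0.098]
ee_rot: [-2.218, -2.223, 0.0]
contact_force: [-0.2, -0.0, -7.0]
gripper_width: 0.514
gripper_force: 84.1
```

Emit:
send_rows(
  deltas=[
    [[0.0164,0.0106,0],[0,0,0],255],
    [[0.0164,0.0106,0],[0,0,0],255],
    [[0.0164,0.0106,0.025],[0,0,0],255],
    [[0.0164,0.0106,0.048],[0,0,0],255],
    [[0.0164,0.0106,0.06],[0,0,0],255],
    [[0.0164,0.0106,0.064],[0,0,0],255],
    [[0.0164,0.0106,0.064],[0,0,0],255],
    [[0.0164,0.0106,0.064],[0,0,0],255],
  ],
)

```text
clock: 23.38
ee_pos: [0.6532, -0.0675, 0.0359]
ee_rot: [2.22, 2.22, 0.002]
contact_force: [0.4, -0.3, -6.0]
gripper_width: 0.512
gripper_force: 84.1
```

Contact is expected at about 0.0307.

Emit:
send_rows(
  deltas=[
    [[0,0,0.002],[0,0,0],255],
    [[0,0,0.003],[0,0,0],255],
    [[0,0,0.004],[0,0,0],255],
    [[0,0,0.005],[0,0,0],255],
    [[0,0,0.0055],[0,0,0],255],
    [[0,0,0.006],[0,0,0],255],
    [[0,0,0.006],[0,0,0],255],
  ],
)

```text
clock: 24.25
ee_pos: [0.6524, -0.0671, 0.0307]
ee_rot: [2.221, 2.221, 0.001]
contact_force: [-5.4, 1.1, 7.0]
gripper_width: 0.516
gripper_force: 85.6
```

Emit:
send_rows(
  deltas=[
    [[0,0,0],[0,0,0],100],
    [[0,0,0],[0,0,0],60],
    [[0,0,0],[0,0,0],0],
    [[0,0,0],[0,0,0],0],
    [[0,0,-0.01],[0,0,0],0],
    [[0,0,-0.05],[0,0,0],0],
    [[0,0,-0.1],[0,0,0],0],
    [[0,0,-0.13],[0,0,0],0],
  ],
)

```text
clock: 25.25
ee_pos: [0.6537, -0.0674, 0.1625]
ee_rot: [2.219, 2.219, 0.004]
contact_force: [0.9, -0.0, 0.5]
gripper_width: 0.999
gripper_force: 0.0
```

Emit:
send_rows(
  deltas=[
    [[0,-0.05,-0.03],[0,0,0],0],
    [[0,-0.1,-0.05],[0,0,0],0],
    [[0,-0.15,-0.05],[0,0,0],0],
    [[0,-0.2,-0.05],[0,0,0],0],
    [[0,-0.25,-0.05],[0,0,0],0],
    [[0,-0.25,-0.05],[0,0,0],0],
    [[0,-0.25,-0.05],[0,0,0],0],
    [[0,-0.25,-0.05],[0,0,0],0],
  ],
)

```text
clock: 26.25
ee_pos: [0.404, -0.0675, 0.2093]
ee_rot: [2.22, 2.221, 0.002]
contact_force: [0.2, 0.6, 0.1]
gripper_width: 1.001
gripper_force: 0.0
```

```bash
python3 - <<'E'
from h import *
a=bot.read_camera("scene")[:,:,::-1];b=bot.read_camera("side")[:,:,::-1]
cv2.imwrite("pics/end.png",np.hstack([a[160:360,150:370].repeat(2,0).repeat(2,1)[:,:400],b[130:330,140:340].repeat(2,0).repeat(2,1)]))
for k,p,h in(("A",(.6532,-.068),.015+.030),("B",(.6609,.007),.0403),("C",(.6686,.0812),.0368),("D",(.6764,.156),.0342)):
    print(k,[proj(n,[*p,h]).round(0) for n in("scene","side")])
print(bot.get_state()["contact_force"])
E
```

```text
A [array([[221., 211.]]), array([[228., 204.]])]
B [array([[245., 235.]]), array([[220., 223.]])]
C [array([[271., 261.]]), array([[210., 243.]])]
D [array([[299., 288.]]), array([[198., 268.]])]
[-0.39592381  0.1604728  -0.11934659]
```

View pics/end.png

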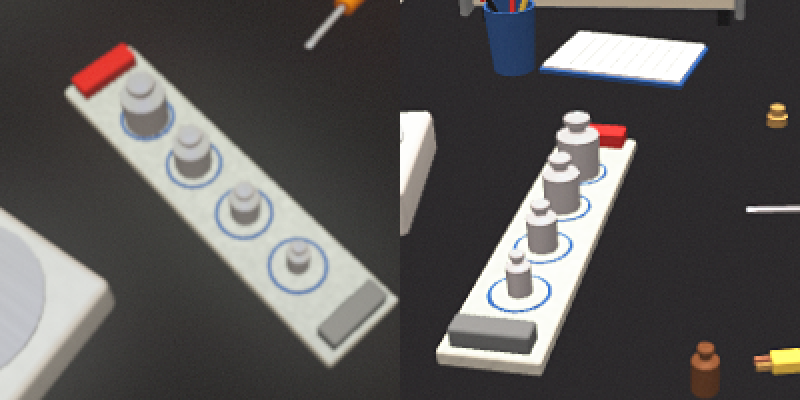

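All four weights stand upright, centred in their rings and in order from the red block; the other objects have not moved. Handing in.

```bash
python3 -c "
from station import bot
print(bot.finish_job())"
```

```text
the job is handed in; nothing more can be done
None
```

The four weights stand upright on their marks, A, B, C, D from the red block to the grey block; the job is handed in at about 26 s, but no verdict came back.

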